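# Shut the tote's bin covers and draw the long drawer runner out from under the bins

## Robot

A 6-joint arm with a two-finger parallel gripper is mounted at the origin on the work surface. World frame = base frame: x ahead of the robot, y to its left, z up, the work surface at z = 0. Lengths are in mm, angles in degrees, forces in N, time in s.
With the tool pointing down it reaches from about 350 to 850 mm from the base axis. Payload 8.1 kg.
Tool frame: the origin (TCP) lies midway between the tips of the shut fingers; the grasp point (between the pads) lies 19 mm behind it; z points along the fingers, y is the line along which they close (so a half turn about z gives the same grasp; the last joint's range is limited). The gripper opens to 85 mm and grips with 20 to 120 N. Pads are 22 mm wide; open, the fingers measure 114 mm over their backs; the gripper's body (76 mm by 85 mm) begins 54 mm behind the grasp point. The pads swing forward as they close: fully open they stand 13 mm farther back than shut.
Start: joints at [-71.413, 7.471, 85.268, -0, 87.261, -4.893], TCP at [239.075, -550.316, 231.292] pointing down, gripper open.
Joint ranges: [-169.43, 169.43], [-51.17, 129.36], [1.28, 143.12], [-76.62, 256.62], [0, 156.53], [-152.29, 152.29]. Speed limits (degrees/s): [136.94, 136.94, 159.86, 180, 180, 180].

## Interface

Orientations are given as [roll, pitch, yaw] about the fixed x, y, z axes, in that order (R = Rz(yaw) Ry(pitch) Rx(roll)).
In Python, from bench import r gives the robot as it stands.
- The arm moves only by the tool move_tool, called after "Request:" as name(argument=value, ...) on one line, values as JSON. Schema: {"type":"object","properties":{"segments":{"type":"array","items":{"type":"number"},"minItems":7,"maxItems":56},"force":{"type":"number"},"only":{"type":"string"},"quiet":{"type":"boolean"},"lines":{"type":"string"}},"required":["segments"],"additionalProperties":false}. segments is one flat list of numbers that holds 1 to 8 rows one after another, with no inner brackets; each row has 7 numbers: a rotation vector rx, ry, rz in fractions of the full range, 1 being 90 degrees, then dx, dy, dz in shares of 500 mm (1.0 is 500 mm), then the finger opening in mm; each row is the pose to reach, as a shift and turn from the pose commanded when the call began, along the tool's axes at that moment; what a row does not reach only later rows make up. A row lasts 1/8 s, in which the tool goes at most 62.5 mm and 10.7 degrees, less where a joint would pass 70% of its speed; a pose out of reach is approached as far as the arm can. The fingers move at their own pace and stop on an object; force is the grip in N (left out, the last holds). Time passes only in rows, so rows that do not move let the fingers close. The tool returns the time, the measured TCP pose, the force, the opening and the grip force at its end. only (a regular expression) keeps the lines of the reply that match it, lines (a string "A,B") keeps lines A to B, and quiet returns only ok. Shift and turn numbers lie between -1 and 1, and a call with a number outside is refused. Input that does not fit is refused with a message, and nothing moves.
- r.sense(): the state, without advancing time (a new reading comes with each control period).
- r.snapshot(name): name is "side" or "top" or "wrist"; returns a dict with "pixels" (400x640x3 uint8, blue, green, red), "fx", "fy", "cx", "cy" (pixels), "pose" (4x4, takes a point from camera to world coordinates). Camera axes: x right, y up, looking along -z (the intrinsics and any distortion apply to the point x, -y, -z); pixel columns grow to the right and rows downward; lengths in mm; the calibration is good to about 2 mm. The wrist camera is an equidistant fisheye: a pixel r from the principal point sees the ray r / f radians off the axis. A picture is of the moment at which its call begins. There is no depth.
- r.hand_in(): hands the job in; it is judged then, once.
The state is a dict: "time": time; "joint_pos": joint angles; "qd": joint speeds; "joint_efforts": joint torques, N m; "tool_pos": TCP position; "tcp_rot": TCP orientation; "ft_force": force on the tool from outside, world axes, zero at the start; "wrist_torque": the same for the moment, N m; "finger_gap": finger opening in mm; "grip_force": force on a finger pad.
Only numpy, scipy, OpenCV 4.12 (cv2) and the standard library are available. Lean on these libraries where they do the work, as an engineer would, in place of code of your own. Each camera call takes 0.05 s, during which the arm holds its last target. There are 200 camera calls.

## Task

Press both hinged covers of the hardware tote down until they snap shut. Then take the long drawer runner, which lies in the tote with both ends under the bins: work it out diagonally through the opening between the bins without forcing it, leaving the short runner and everything on the bench where it is. Finish holding the long runner level in the air over the middle of the tote, well clear above the covers, and do not put it down or let go.

Things in the scene. Friction and masses are not known exactly. Their poses are not given: they have to be found in the camera images.
- tote: Grey hardware tote, fixed on the bench, 436 (its y) x 216 (x) mm. Origin: centre of its underside; y along its length, z up. One well inside, 420 (y) x 200 (x) mm, floor top at height 6 mm. Over each end of the well is a parts bin, filling |y| 110 to 210 over the full width from height 70 (underside) to 112 mm. Shut covers reach 118 mm.
- tote_opening (a point): Centre of the opening between the bins, 112 mm above the tote's underside, axes as the tote's. The opening is 220 mm long (tote y -110 to 110), 200 mm wide between the side walls; beside it these 8 mm walls are only 48 mm high, at the bins 112 mm.
- cover_left (a joint): Angle (rad) of the black cover on the bin at the tote's +y end: 0 shut, grows as it opens, to 1.6. Hinge: tote y = 216 mm, height 114 mm, axis along tote x. Plate 210 wide, 4 thick, reaching 105 mm from the hinge to the free edge beside the opening. Stiff hinge: it stays as left.
- cover_right (a joint): The same for the identical cover at the tote's -y end (hinge at tote y = -216 mm).
- cover_left_edge (a point): Middle of the top of the left cover's free edge. A sprung roller catch under it resists at 0.1 rad with about 6 N; pressing down near here with 10 N snaps the cover past it, and it then stays shut, below 0.02 rad.
- cover_right_edge (a point): The same point on the right cover, with the same catch.
- runner_long: The long drawer runner: bright steel slide, a rigid bar 300 x 45 x 12.7 mm, 0.3 kg, lying flat on the well's floor along the tote, on the near or the far side; its middle shows in the opening, its ends are under the bins. Origin: centre of its underside; x along its length, z up. Centre of mass at mid-length. Grip it across its 45 mm width.
- runner_end_a (a point): Middle of the long runner's end at its +x (150 mm from its centre, mid-thickness).
- runner_end_b (a point): Middle of the long runner's end at its -x.
- runner_short: Short drawer runner, 200 x 45 x 12.7 mm, lying flat beside the long one in the tote (about 92 mm between their centre lines), wholly seen in the opening or with an end just under a bin. Leave it. Origin: centre of its underside, x along its length.
- carton_hinges: closed cardboard carton 140 x 190 x 85 mm, on the right of the bench. Leave it alone. Origin: centre of its underside.
- carton_screws: small closed cardboard carton 70 x 110 x 55 mm, beyond the tote. Leave it alone. Origin: centre of its underside.
- can: open steel can, 84 mm across, 85 mm high, on the right of the bench. Leave it alone. Origin: centre of its underside.
- tape_roll: clear packing-tape roll lying flat, 110 mm across, 48 mm high, on the left of the bench. Leave it alone. Origin: centre of its underside.
- screwdriver: screwdriver lying on the left of the bench. Leave it alone. Origin: centre of its underside.
- cup_hinge: concealed cabinet hinge, about 95 x 56 x 16 mm, lying beyond the tote. Leave it alone. Origin: centre of its underside.

How it is judged:
By the outcome, as a careful person would: the job done as asked, in the order asked, and still so for the second after the job is handed in, while the arm keeps its last pose, push and grip.
It also fails if it takes over 58 s, if anything falls off the work surface, if the arm or the gripper's body presses on something with over 40 N, if the wrist force passes 120 N, or if a joint passes its speed limit or range.

## Working session

There is one attempt and no reset: what is moved stays moved. The work goes in short steps, Python scripts to look and compute and a tool call to move; the robot and the scene stay as the last step left them, time stands still between calls to the robot, and variables do not carry over. Pictures are saved under pics/ and viewed, at most 10 in all, crops included, and the job is handed in when it is done.

```bash
ls; mkdir -p pics; cat > h.py <<'E'
import numpy as np,cv2
from bench import r
from scipy.spatial.transform import Rotation as R
def snap(n,f):
    s=r.snapshot(n); cv2.imwrite('pics/'+f,s['pixels']); np.save('pics/'+f+'.npy',s,allow_pickle=True); return s
def ray(s,u,v):
    P=np.array(s['pose']); x=(u-s['cx'])/s['fx']; y=(v-s['cy'])/s['fy']
    d=np.array([x,-y,-1.])
    return P[:3,3],P[:3,:3]@(d/np.linalg.norm(d))
def plane(s,u,v,z):
    o,d=ray(s,u,v); return o+d*(z-o[2])/d[2]
def proj(s,p):
    P=np.array(s['pose']); c=P[:3,:3].T@(np.array(p)-P[:3,3]); return s['cx']+s['fx']*c[0]/-c[2], s['cy']-s['fy']*c[1]/-c[2]
def tri(s1,a,s2,b):
    o1,d1=ray(s1,*a);o2,d2=ray(s2,*b)
    t=np.linalg.lstsq(np.c_[d1,-d2],o2-o1,rcond=None)[0]
    p,q=o1+t[0]*d1,o2+t[1]*d2
    return (p+q)/2,np.linalg.norm(p-q)
def load(f): return np.load('pics/'+f+'.npy',allow_pickle=True).item()
E
python3 - <<'E'
from h import *
for n in('top','side'):
    s=snap(n,n+'0.png'); print({k:v for k,v in s.items() if k!='pixels'})
print(r.sense())
E
```

```text
bench.py
pics
{'fx': 504.02705661756386, 'fy': 504.02705661756386, 'cx': 313.55149946384955, 'cy': 197.20392654225685, 'pose': array([[ 9.28521021e-05,  9.96780171e-01, -8.01828015e-02,
         4.36929403e+02],
       [-9.99984850e-01, -3.48754484e-04, -5.49347543e-03,
        -9.20045496e+00],
       [-5.50375149e-03,  8.01820968e-02,  9.96765038e-01,
         1.54203633e+03],
       [ 0.00000000e+00,  0.00000000e+00,  0.00000000e+00,
         1.00000000e+00]])}
{'fx': 483.6420275760874, 'fy': 483.6420275760874, 'cx': 322.5729071366741, 'cy': 195.5793911164079, 'pose': array([[-9.29333690e-01,  2.86153078e-01, -2.33356613e-01,
         2.55209663e+02],
       [-3.69153875e-01, -7.06316074e-01,  6.04022367e-01,
         8.33178960e+02],
       [ 8.01933289e-03,  6.47482833e-01,  7.62037841e-01,
         1.15651070e+03],
       [ 0.00000000e+00,  0.00000000e+00,  0.00000000e+00,
         1.00000000e+00]])}
{'time': 0.1, 'joint_pos': array([-7.14141508e+01,  7.51187381e+00,  8.53240936e+01, -1.05091474e-03,
        8.72623765e+01, -4.89442504e+00]), 'qd': array([ 0.0004795 , -0.13976464, -0.08490427,  0.03600697, -0.02419974,
        0.00995021]), 'joint_efforts': array([ 1.52204535e-03, -5.70948637e+01, -5.01942873e+01, -1.08820984e-04,
        7.99973641e-03, -7.62603668e-05]), 'tool_pos': array([ 238.89845162, -549.83380532,  230.32784801]), 'tcp_rot': array([-1.79901925e+02, -7.34488890e-03,  2.34803191e+01]), 'ft_force': array([ 0.1777666 , -0.3127444 , -0.26596451]), 'wrist_torque': array([0.02881547, 0.00048661, 0.05280485]), 'grip_force': 0.0, 'finger_gap': 84.7671828860255}
```

View pics/top0.png

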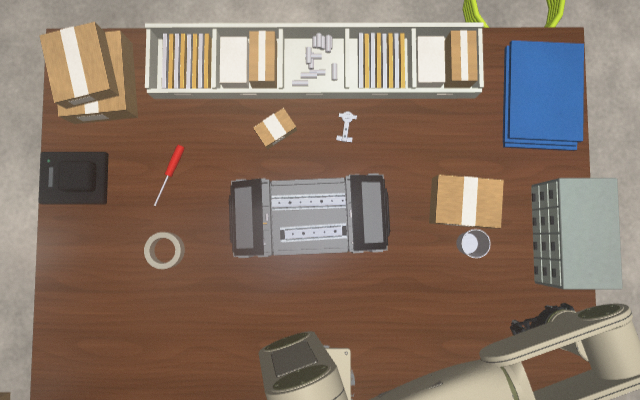

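View pics/side0.png

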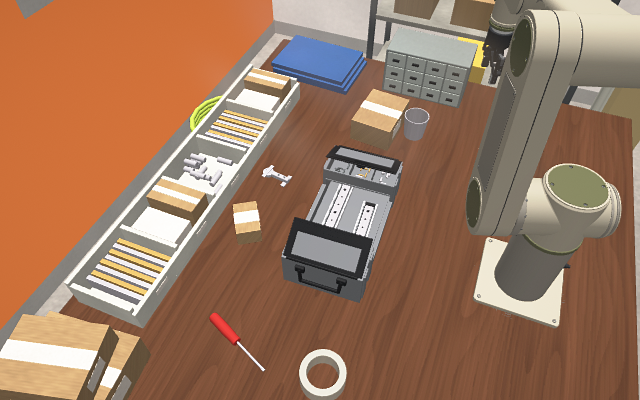

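Tote spans about u 230–388, v 175–257 in the top view. Both covers stand ajar, the long runner lies on the far side (v≈201) and the short one is near (v≈233). I'll enlarge both views.

```bash
python3 - <<'E'
from h import *
a=load('top0.png')['pixels'][165:265,220:400]; b=load('side0.png')['pixels'][135:305,275:410]
cv2.imwrite('pics/tc.png',cv2.resize(a,None,fx=4.4,fy=4.4,interpolation=cv2.INTER_CUBIC))
cv2.imwrite('pics/sc.png',cv2.resize(b,None,fx=3.5,fy=3.5,interpolation=cv2.INTER_CUBIC))
E
```

```text
(no output)
```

View pics/tc.png

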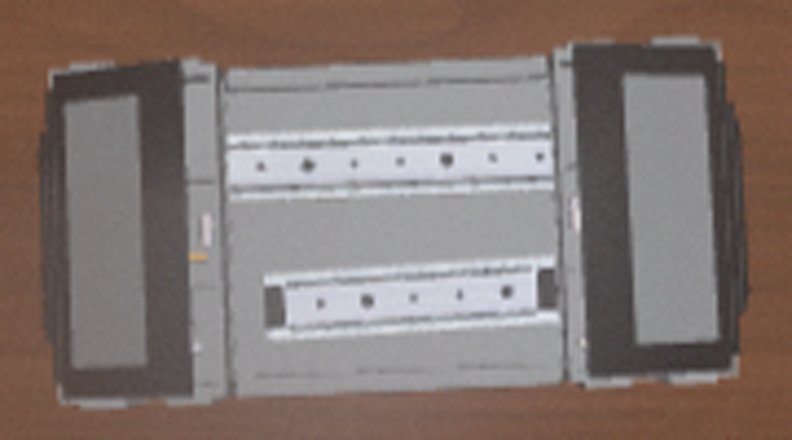

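View pics/sc.png

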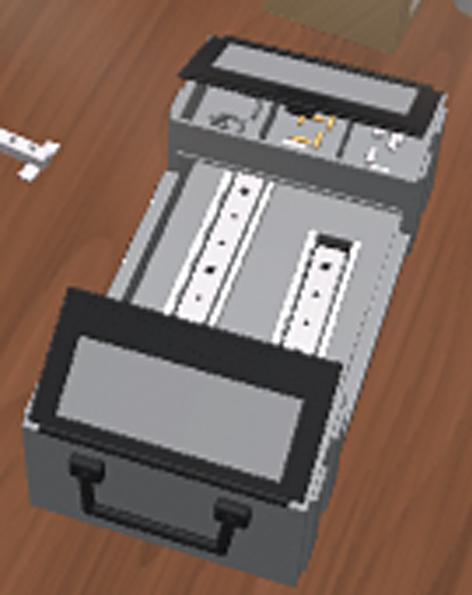

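Top crop: cover free edges at (182,62)-(193,398) and (575,45)-(590,375). The long runner's big holes are at (307,165) and (447,160). The side crop shows the same features, so I'll triangulate them.

```bash
python3 - <<'E'
from h import *
t=load('top0.png');s=load('side0.png')
T=lambda x,y:(220+(x+.5)/4.4-.5,165+(y+.5)/4.4-.5)
S=lambda x,y:(275+(x+.5)/3.5-.5,135+(y+.5)/3.5-.5)
for n,a,b in [('Lfree far',(182,62),(70,290)),('Lfree near',(193,398),(342,365)),('Lhinge far',(50,72),(30,425)),('Lhinge near',(62,400),(302,497)),
 ('Rfree far',(575,45),(180,75)),('Rfree near',(590,375),(432,135)),('Rhinge far',(720,45),(215,38)),('Rhinge near',(737,370),(445,95)),
 ('hole-',(447,160),(245,190)),('hole+',(307,165),(210,270)),('short hole',(507,291),(325,266))]:
    p,e=tri(t,T(*a),s,S(*b)); print(n,p.round(1),round(e,1))
for n,a,z in [('binL far',(218,68),112),('binL near',(233,396),112),('binR far',(552,58),112),('binR near',(566,384),112),
 ('run farL',(228,133),19),('run nearL',(230,198),19),('run farR',(552,121),19),('run nearR',(553,187),19),
 ('short farL',(265,273),19),('short nearL',(267,338),19),('short nearR',(553,325),19)]:
    print(n,plane(t,*T(*a),z).round(1))
E
```

```text
Lfree far [598.8 143.1 164.2] 0.2
Lfree near [390.3 134.3 167.2] 0.4
Lhinge far [595.7 233.4 113.7] 5.6
Lhinge near [387.5 222.1 124.2] 0.4
Rfree far [ 609.1 -103.5  156.6] 2.7
Rfree near [ 398.8 -112.1  160.3] 10.7
Rhinge far [ 614.  -200.9  111.1] 4.2
Rhinge near [ 404.5 -209.3  111.3] 3.2
hole- [530.5 -25.  130.2] 19.2
hole+ [527.   64.1 132.3] 19.5
short hole [457.3 -65.2  17.2] 1.5
binL far [601.1 125.5 112. ]
binL near [389.5 114.3 112. ]
binR far [607.5 -91.3 112. ]
binR near [397.2 -99.2 112. ]
run farL [566.7 127.   19. ]
run nearL [521.8 125.3  19. ]
run farR [574.9 -96.4  19. ]
run nearR [529.3 -96.9  19. ]
short farL [470.3 100.9  19. ]
short nearL [425.9  99.3  19. ]
short nearR [434.8 -96.4  19. ]
```

```bash
cat >> h.py <<'E'
C=np.array([499.5,12.,0]);YAW=2.3
def tw(x,y,z): return C+R.from_euler('z',YAW,degrees=True).apply([x,y,z])
def wt(p): return R.from_euler('z',-YAW,degrees=True).apply(np.array(p)-C)
def delta(p,rpy=None):
    s=r.sense(); A=R.from_euler('xyz',s['tcp_rot'],degrees=True)
    rv=np.zeros(3) if rpy is None else (A.inv()*R.from_euler('xyz',rpy,degrees=True)).as_rotvec(degrees=True)
    print('from',s['tool_pos'].round(1),s['tcp_rot'].round(1),'tote',wt(s['tool_pos']).round(1),'t',s['time'],'F',s['ft_force'].round(1))
    print('rv',rv.round(2),'d',A.inv().apply(np.array(p)-s['tool_pos']).round(1))
E
python3 - <<'E'
from h import *
t=load('top0.png');s=load('side0.png')
T=lambda x,y:(220+(x+.5)/4.4-.5,165+(y+.5)/4.4-.5)
S=lambda x,y:(275+(x+.5)/3.5-.5,135+(y+.5)/3.5-.5)
p,e=tri(t,T(447,160),s,S(210,270)); print(p,e,wt(p))
for q in [(p[0],p[1],19)]: print(wt(q))
for a in [(260,166),(307,165),(540,157),(553,154)]: print(wt(plane(t,*T(*a),15)).round(1))
print(wt(plane(s,*S(245,190),15)))
delta(tw(0,-135,200),[180,0,92.3])
E
```

```text
[547.52417234 -24.15803379  16.95851241] 1.2231853185297563 [ 46.53439712 -38.05620083  16.95851241]
[ 46.53439712 -38.05620083  19.        ]
[48.3 91.2 15. ]
[47.7 58.8 15. ]
[  46.8 -102.2   15. ]
[  48.5 -111.2   15. ]
[  45.77363017 -136.99227539   15.        ]
from [ 238.9 -549.8  230.3] [-179.9   -0.    23.5] tote [-282.9 -550.9  230.3] t 0.1 F [ 0.2 -0.3 -0.3]
rv [ -0.08  -0.07 -68.82] d [ 414.1 -285.5   30.9]
```

The rows are not in the units I measure in: shifts go in shares of 500 mm and turns go in shares of 90 degrees. I convert before sending: 414 mm is 0.828, -285.5 mm is -0.571, -69 degrees is -0.7667.

Request:
move_tool(segments=[0,0,-0.3778,0.414,-0.286,0.01,0,0,0,-0.7667,0.828,-0.571,0.04,0,0,0,-0.7667,0.828,-0.571,0.06,0,0,0,-0.7667,0.828,-0.571,0.06,0,0,0,-0.7667,0.828,-0.571,0.06,0,0,0,-0.7667,0.828,-0.571,0.06,0,0,0,-0.7667,0.828,-0.571,0.06,0,0,0,-0.7667,0.828,-0.571,0.06,0], force=60)

```text
time: 1.1
tool_pos: [503.6, -124.8, 201.2]
tcp_rot: [-180.0, 0.0, 92.5]
ft_force: [-0.2, -0.2, 0.4]
finger_gap: -0.4
grip_force: 0.0
```

Converted, -69 degrees is -0.7667.

Request:
move_tool(segments=[0,0,-0.7667,0,0,0,0])

```text
time: 1.23
tool_pos: [504.1, -122.4, 200.6]
tcp_rot: [-180.0, -0.1, 103.6]
ft_force: [0.0, -0.4, -0.0]
finger_gap: 0.0
grip_force: 0.0
```

```bash
python3 - <<'E'
from h import *
delta(tw(0,-135,150),[180,0,92.3])
E
```

```text
from [ 504.1 -122.4  200.6] [-1.800e+02 -1.000e-01  1.036e+02] tote [  -0.8 -134.5  200.6] t 1.225 F [ 0.  -0.4 -0. ]
rv [-0.05 -0.1  11.3 ] d [-0.8  0.7 50.6]
```

Converted, 65 mm is 0.13, 60 mm is 0.12, 11.3 degrees is 0.1256.

Request:
move_tool(segments=[0,0,0.1256,0,0,0.04,0,0,0,0.1256,0,0,0.08,0,0,0,0.1256,0,0,0.1,0,0,0,0.1256,0,0,0.12,0,0,0,0.1256,0,0,0.13,0])

```text
time: 1.85
tool_pos: [502.9, -126.9, 136.2]
tcp_rot: [-180.0, -0.0, 91.9]
ft_force: [0.3, 0.8, 0.3]
finger_gap: -0.1
grip_force: 0.1
```

Converted, 10 mm is 0.02, 8 mm is 0.016.

Request:
move_tool(segments=[0,0,0,0,0,0.008,0,0,0,0,0,0,0.016,0,0,0,0,0,0,0.02,0])

```text
time: 2.22
tool_pos: [503.1, -126.8, 126.5]
tcp_rot: [180.0, 0.0, 91.9]
ft_force: [-0.1, 1.1, 0.4]
finger_gap: 0.2
grip_force: 0.1
```

Converted, 6 mm is 0.012, 3 mm is 0.006.

Request:
move_tool(segments=[0,0,0,0,0,0.006,0,0,0,0,0,0,0.012,0,0,0,0,0,0,0.012,0])

```text
time: 2.6
tool_pos: [503.0, -126.8, 120.4]
tcp_rot: [180.0, -0.0, 91.9]
ft_force: [0.9, -0.7, 0.2]
finger_gap: 0.1
grip_force: 0.1
```

Converted, 3.5 mm is 0.007, 2 mm is 0.004.

Request:
move_tool(segments=[0,0,0,0,0,0.004,0,0,0,0,0,0,0.007,0,0,0,0,0,0,0.007,0])

```text
time: 2.98
tool_pos: [502.8, -126.8, 116.8]
tcp_rot: [-180.0, -0.0, 91.9]
ft_force: [-0.5, 0.5, -0.4]
finger_gap: -0.0
grip_force: 0.0
```

```bash
python3 - <<'E'
from h import *
s=snap('side','s1.png');t=snap('top','t1.png')
b=s['pixels'][120:290,275:410];a=t['pixels'][155:265,220:400]
b=cv2.resize(b,None,fx=3,fy=3,interpolation=2);a=cv2.resize(a,None,fx=2.2,fy=3,interpolation=2)[:b.shape[0]]
a=cv2.copyMakeBorder(a,0,b.shape[0]-a.shape[0],0,0,0)
cv2.imwrite('pics/c1.png',np.hstack([b,a])[:,:800])
E
```

```text
(no output)
```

View pics/c1.png

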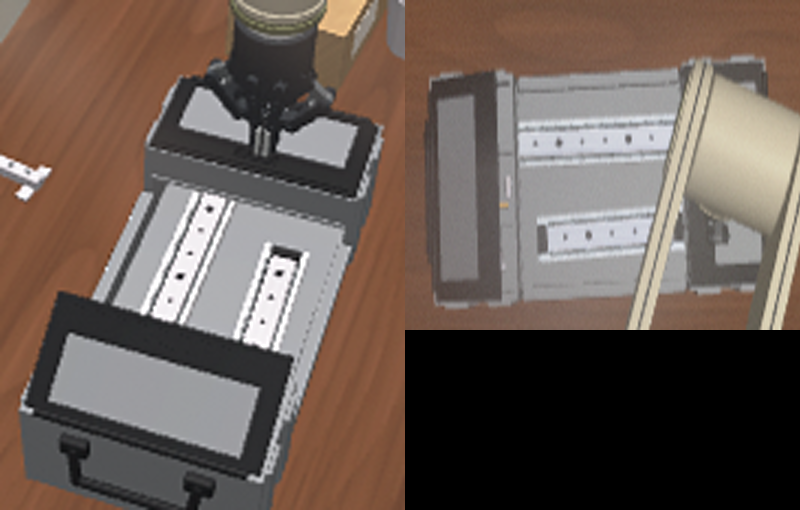

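The right cover lies almost flat under the fingertips (crop ~(262,145)). I'll press until force shows.

Converted, 2 mm is 0.004, 1 mm is 0.002.

Request:
move_tool(segments=[0,0,0,0,0,0.002,0,0,0,0,0,0,0.004,0,0,0,0,0,0,0.004,0])

```text
time: 3.45
tool_pos: [503.2, -126.8, 115.8]
tcp_rot: [180.0, 0.0, 91.9]
ft_force: [-2.8, 1.1, 5.7]
finger_gap: -0.2
grip_force: 3.2
```

Converted, 2 mm is 0.004, 1 mm is 0.002.

Request:
move_tool(segments=[0,0,0,0,0,0.002,0,0,0,0,0,0,0.004,0,0,0,0,0,0,0.004,0])

```text
time: 3.82
tool_pos: [503.5, -126.8, 115.4]
tcp_rot: [179.9, 0.0, 91.9]
ft_force: [-8.5, 4.0, 18.5]
finger_gap: -0.1
grip_force: 9.4
```

Converted, 268 mm is 0.536, 236 mm is 0.472, -0.4 degrees is -0.0044.

```bash
python3 - <<'E'
from h import *
delta(tw(0,137,215),[180,0,92.3])
delta(tw(0,137,200))
E
```

```text
from [ 503.5 -126.8  115.4] [179.9   0.   91.9] tote [  -1.6 -138.9  115.4] t 3.825 F [-8.5  4.  18.5]
rv [ 0.06  0.02 -0.37] d [ 2.759e+02 -1.000e-01 -9.970e+01]
from [ 503.5 -126.8  115.4] [179.9   0.   91.9] tote [  -1.6 -138.9  115.4] t 3.825 F [-8.5  4.  18.5]
rv [0. 0. 0.] d [ 2.759e+02 -1.000e-01 -8.470e+01]
```

Request:
move_tool(segments=[0,0,0,0,0,-0.08,0,0,0,0,0.1,0,-0.18,0,0,0,0,0.224,0,-0.198,0,0,0,0,0.348,0,-0.198,0,0,0,0,0.472,0.004,-0.198,0,0,0,-0.0044,0.536,0.008,-0.198,0,0,0,-0.0044,0.536,0.008,-0.12,0,0,0,-0.0044,0.536,0.008,-0.09,0])

```text
time: 4.82
tool_pos: [496.6, 141.4, 155.8]
tcp_rot: [-179.8, 0.0, 92.4]
ft_force: [-0.2, -0.9, 0.7]
finger_gap: 0.2
grip_force: 0.2
```

Converted, 42 mm is 0.084, 40 mm is 0.08.

Request:
move_tool(segments=[0,0,0,0.008,0,0.016,0,0,0,0,0.014,0,0.032,0,0,0,0,0.014,0,0.048,0,0,0,0,0.014,0,0.064,0,0,0,0,0.014,0,0.076,0,0,0,0,0.014,0,0.08,0,0,0,0,0.014,0,0.084,0,0,0,0,0.014,0,0.084,0])

```text
time: 5.82
tool_pos: [497.8, 148.3, 116.2]
tcp_rot: [180.0, -0.0, 92.3]
ft_force: [0.3, 0.1, -0.9]
finger_gap: 0.0
grip_force: 0.0
```

Converted, 2 mm is 0.004, 1 mm is 0.002.

Request:
move_tool(segments=[0,0,0,0,0,0.002,0,0,0,0,0,0,0.004,0,0,0,0,0,0,0.004,0])

```text
time: 6.2
tool_pos: [498.1, 148.3, 115.6]
tcp_rot: [179.9, -0.0, 92.3]
ft_force: [-5.1, -1.5, 11.6]
finger_gap: 0.3
grip_force: 5.9
```

```bash
python3 - <<'E'
from h import *
print(r.sense())
E
```

```text
{'time': 6.2, 'joint_pos': array([ 1.09282678e+01, -2.37024964e-02,  1.05470122e+02, -1.97383557e-03,
        7.44966926e+01,  8.59936086e+00]), 'qd': array([ 0.04280631, -0.04203091,  0.01637978,  0.06427279, -0.05238868,
        0.02023399]), 'joint_efforts': array([-1.47645688e-01, -4.21549916e+01, -4.42885923e+01,  8.52814224e-02,
       -2.06503563e+00,  1.14272538e-02]), 'tool_pos': array([498.13057928, 148.31304086, 115.6341809 ]), 'tcp_rot': array([ 1.79943468e+02, -6.62489534e-03,  9.23294369e+01]), 'ft_force': array([-5.0761408 , -1.50610519, 11.56814558]), 'wrist_torque': array([-0.21276   ,  0.97947497,  0.03438088]), 'grip_force': 5.894839984830469, 'finger_gap': 0.3446415112394282}
```

Converted, -120 mm is -0.24, -95 mm is -0.19.

Request:
move_tool(segments=[0,0,0,0,0,0.002,0,0,0,0,0,0,0.002,0,0,0,0,0,0,-0.08,58,0,0,0,-0.08,0.04,-0.16,58,0,0,0,-0.19,0.088,-0.168,58,0,0,0,-0.24,0.088,-0.168,58,0,0,0,-0.24,0.088,-0.168,58,0,0,0,-0.24,0.088,-0.168,58])

```text
time: 7.2
tool_pos: [546.3, 30.7, 197.8]
tcp_rot: [-180.0, -0.0, 92.3]
ft_force: [0.4, -0.2, -0.0]
finger_gap: 57.7
grip_force: 0.0
```

```bash
python3 - <<'E'
from h import *
s=snap('side','s2.png');w=snap('wrist','w2.png')
delta(tw(46,15,60),[180,0,92.3])
b=cv2.resize(s['pixels'][120:290,275:410],None,fx=2.3,fy=2.3,interpolation=2)
a=cv2.resize(w['pixels'],(480,300)); a=cv2.copyMakeBorder(a,0,b.shape[0]-300,0,0,0)
cv2.imwrite('pics/c2.png',np.hstack([b,a])); print(w['fx'],w['cx'],w['cy'],w['pose'].round(3))
E
```

```text
from [546.3  31.2 197.9] [-180.    -0.    92.4] tote [ 47.5  17.3 197.9] t 7.3 F [-0.4  0.1  0.8]
rv [-0.01 -0.02  0.09] d [ -2.3  -1.5 137.9]
309.70691628693146 319.9299167677877 201.78408794199362 [[ 9.99000e-01 -3.90000e-02 -1.30000e-02  5.42863e+02]
 [ 4.10000e-02  9.46000e-01  3.23000e-01  1.13011e+02]
 [-0.00000e+00 -3.23000e-01  9.46000e-01  3.41105e+02]
 [ 0.00000e+00  0.00000e+00  0.00000e+00  1.00000e+00]]
```

View pics/c2.png

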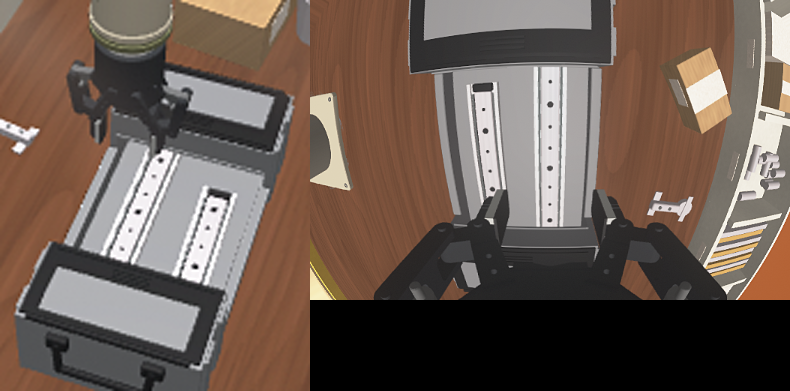

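Both covers look shut and the long runner is visible in the wrist view at about u 300–337. I'll measure its lateral position there as a second view.

```bash
cat >> h.py <<'E'
def wray(s,u,v):
    P=np.array(s['pose']);a=np.array([u-s['cx'],v-s['cy']]);q=np.hypot(*a);th=q/s['fx']
    d=np.array([a[0]/q*np.sin(th),-a[1]/q*np.sin(th),-np.cos(th)]);return P[:3,3],P[:3,:3]@d
def wplane(s,u,v,z):
    o,d=wray(s,u,v);return o+d*(z-o[2])/d[2]
E
python3 - <<'E'
from h import *
w=load('w2.png');g=cv2.cvtColor(w['pixels'],6).astype(int)
for v in (120,160,200,240,280):
    row=g[v,270:380]; print(v,' '.join(map(str,row[::2])))
    m=np.where(g[v,285:360]>195)[0]+285
    for u in (m.min(),m.max()+1): print('  ',u,wt(wplane(w,u-.5,v,18.7)).round(1))
E
```

```text
120 164 166 165 165 165 165 166 165 165 165 166 166 167 163 214 236 242 142 117 190 224 222 225 228 225 222 224 228 223 222 227 196 102 153 239 237 197 166 169 167 168 166 166 167 166 167 165 165 166 168 121 72 104 166 165
   298 [24.2 78.4 18.7]
   343 [70.7 78.5 18.7]
160 166 166 167 165 167 167 166 166 167 167 168 166 167 166 192 235 242 205 117 186 221 219 222 227 223 221 223 224 224 222 224 182 114 244 235 236 175 168 168 169 168 167 168 167 169 168 167 168 168 159 71 70 153 165 165
   299 [24.7 35.9 18.7]
   342 [70.3 36.  18.7]
200 164 165 167 164 166 164 167 166 165 165 166 167 167 166 172 237 241 196 119 182 224 219 222 230 233 238 231 225 226 223 210 191 120 238 237 217 165 168 168 167 168 168 168 167 167 166 167 167 174 88 63 147 166 164 162
   299 [23.9 -8.8 18.7]
   341 [70.1 -8.7 18.7]
240 163 162 162 164 163 163 162 163 163 165 164 165 165 164 162 210 237 233 107 162 222 219 221 227 223 224 228 224 224 223 207 121 197 236 230 156 165 166 165 165 165 166 165 164 164 164 165 167 82 95 155 162 161 160 161
   300 [ 23.9 -57.5  18.7]
   340 [ 70.1 -57.5  18.7]
280 158 159 160 158 159 158 159 158 160 161 162 159 160 160 160 150 235 235 146 165 210 221 221 224 224 224 226 221 218 227 164 105 241 231 176 160 160 161 161 161 161 160 161 162 162 162 143 71 119 162 159 160 145 45 50
   301 [  23.6 -112.9   18.7]
   338 [  69.3 -112.8   18.7]
```

Converted, 189 mm is 0.378, 186 mm is 0.372.

Request:
move_tool(segments=[0,0,0,-0.002,0,0.1,58,0,0,0,-0.004,0,0.2,58,0,0,0,-0.004,0,0.29,58,0,0,0,-0.004,0,0.34,58,0,0,0,-0.004,0,0.36,58,0,0,0,-0.004,0,0.372,58,0,0,0,-0.004,0,0.378,58,0,0,0,-0.004,0,0.378,58])

```text
time: 8.3
tool_pos: [547.4, 28.1, 10.0]
tcp_rot: [179.9, 0.0, 92.3]
ft_force: [-0.9, 0.1, 0.5]
finger_gap: 58.1
grip_force: 0.0
```

```bash
python3 - <<'E'
from h import *
delta(tw(47,15,6),[180,0,92.3])
E
```

```text
from [547.4  28.1  10. ] [179.9   0.   92.3] tote [48.5 14.2 10. ] t 8.3 F [-0.9  0.1  0.5]
rv [0.08 0.01 0.03] d [ 0.8 -1.5  3.9]
```

Converted, 4 mm is 0.008, 3 mm is 0.006.

Request:
move_tool(segments=[0,0,0,0,-0.002,0.006,58,0,0,0,0,-0.002,0.008,58,0,0,0,0,-0.002,0.008,40,0,0,0,0,-0.002,0.008,40,0,0,0,0,-0.002,0.008,40,0,0,0,0,-0.002,0.008,40], force=100)

```text
time: 9.05
tool_pos: [545.9, 28.0, 5.7]
tcp_rot: [180.0, 0.0, 92.3]
ft_force: [-1.9, 0.2, 5.9]
finger_gap: 41.8
grip_force: 102.6
```

Converted, -16 mm is -0.032, -10 mm is -0.02.

Request:
move_tool(segments=[0,0,0,0,0,-0.008,35,0,0,0,0,0,-0.02,35,0,0,0,0,0,-0.032,35,0,0,0,0,0,-0.032,35])

```text
time: 9.55
tool_pos: [546.2, 28.0, 21.8]
tcp_rot: [179.9, 0.0, 92.3]
ft_force: [0.6, 0.7, -4.2]
finger_gap: 42.0
grip_force: 101.8
```

```bash
python3 - <<'E'
from h import *
s=snap('side','s3.png');w=snap('wrist','w3.png');print(r.sense()['finger_gap'],r.sense()['wrist_torque'],r.sense()['tool_pos'])
b=cv2.resize(s['pixels'][120:290,275:410],None,fx=2.3,fy=2.3,interpolation=2)
a=cv2.resize(w['pixels'],(480,300)); a=cv2.copyMakeBorder(a,0,b.shape[0]-300,0,0,0)
cv2.imwrite('pics/c3.png',np.hstack([b,a]))
E
```

```text
42.35397113921951 [ 0.12469682 -0.02101028 -0.04654648] [545.6965122   28.02248971  21.15026057]
```

View pics/c3.png

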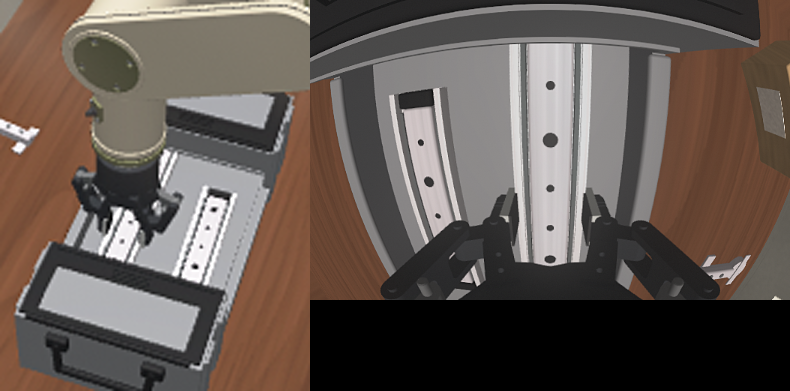

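The runner is held: weight shows, and the moment of 0.125 Nm puts its centre ~40 mm to −y of the grip, in line with the hole pattern. Now I'll plan the planar (y,z) path with a clearance check.

```bash
cat > plan.py <<'E'
from h import *
def boxd(p,y0,y1,z0,z1):
    dy=np.maximum(np.maximum(y0-p[:,0],p[:,0]-y1),0);dz=np.maximum(np.maximum(z0-p[:,1],p[:,1]-z1),0)
    return np.hypot(dy,dz)
def pts(y,z,th,a0,a1,n0,n1):
    t=np.radians(th);u=np.array([np.cos(t),np.sin(t)]);n=np.array([-u[1],u[0]])
    A,N=np.meshgrid(np.linspace(a0,a1,150),np.linspace(n0,n1,8));return np.array([y,z])+A.reshape(-1,1)*u+N.reshape(-1,1)*n
def clear(y,z,th,am=-190,ap=114):
    b=pts(y,z,th,am,ap,0,13.5);g=np.r_[pts(y,z,th,-15,15,0,73),pts(y,z,th,-43,43,73,200)]
    f=lambda p:[boxd(p,-300,300,-50,6).min(),boxd(p,-300,-210,-50,112).min(),boxd(p,-216,-110,70,119).min(),boxd(p,110,216,70,119).min()]
    return np.round(f(b),0).astype(int),np.round(min(f(g)),0)
if __name__=='__main__':
    W=[(14,22,0),(-10,24,0),(-7,32,5),(-4,42,10),(-1,54,15),(3,66,20),(6,72,24),(30,86,24),(60,100,24),(90,113,24),(120,126,24),(150,140,24),(150,200,24)]
    for p,q in zip(W,W[1:]):
        for k in (0.5,1): 
            c=np.array(p)*(1-k)+np.array(q)*k; print(c,*clear(*c))
E
python3 plan.py
```

```text
[ 2. 23.  0.] [17 22 34 34] 17.0
[-10  24   0] [18 10 32 33] 18.0
[-8.5 28.   2.5] [14 11 33 24] 21.0
[-7 32  5] [ 9 13 33 15] 25.0
[-5.5 37.   7.5] [ 6 14 33  6] 29.0
[-4 42 10] [ 3 17 32  3] 33.0
[-2.5 48.  12.5] [ 1 19 31  1] 39.0
[-1 54 15] [ 0 22 30  1] 44.0
[ 1.  60.  17.5] [ 0 26 29  0] 45.0
[ 3 66 20] [ 0 30 29  0] 45.0
[ 4.5 69.  22. ] [ 0 33 30  0] 44.0
[ 6 72 24] [ 0 37 32  0] 44.0
[18. 79. 24.] [ 0 49 30  1] 58.0
[30 86 24] [ 3 61 29  3] 66.0
[45. 93. 24.] [10 76 29  3] 51.0
[ 60 100  24] [17 91 28  3] 36.0
[ 75.  106.5  24. ] [ 23 106  28   3] 21.0
[ 90 113  24] [ 30 121  30   3] 6.0
[105.  119.5  24. ] [ 36 136  39   3] 2.0
[120 126  24] [ 43 151  52   2] 2.0
[135. 133.  24.] [ 50 166  66   3] 8.0
[150 140  24] [ 57 181  81   3] 15.0
[150. 170.  24.] [ 87 181  81  30] 45.0
[150 200  24] [117 182  83  58] 75.0
```

```bash
python3 - <<'E'
from plan import *
for th in (0,4,8,12,16,20,24,28):
    best=max(((min(min(c[0]),c[1]),y,z) for y in range(-14,40,3) for z in range(18,110,3) for c in [clear(y,z,th)]))
    print(th,best,clear(best[1],best[2],th))
for th in (24,28,32):
  for y in range(0,200,30):
    best=max(((min(min(c[0]),c[1]),z) for z in range(40,220,4) for c in [clear(y,z,th)])); print(th,y,best,clear(y,best[1],th))
E
```

```text
0 (np.int64(24), 37, 33) (array([27, 57, 24, 24]), np.float64(27.0))
4 (np.int64(14), 37, 33) (array([14, 57, 34, 16]), np.float64(26.0))
8 (np.int64(9), -11, 48) (array([16,  9, 22,  9]), np.float64(40.0))
12 (np.int64(9), -11, 66) (array([20, 10, 11,  9]), np.float64(43.0))
16 (np.int64(11), -11, 72) (array([14, 13, 12, 11]), np.float64(39.0))
20 (np.int64(10), -8, 81) (array([10, 19, 11, 11]), np.float64(40.0))
24 (np.int64(15), 34, 102) (array([19, 65, 16, 15]), np.float64(62.0))
28 (np.int64(13), 37, 108) (array([13, 73, 22, 25]), np.float64(60.0))
24 0 (np.int64(20), 216) (array([133,  45,  20, 133]), np.float64(132.0))
24 30 (np.int64(20), 216) (array([133,  72,  20, 121]), np.float64(123.0))
24 60 (np.int64(20), 216) (array([133,  99,  20, 109]), np.float64(109.0))
24 90 (np.int64(33), 216) (array([133, 127,  33,  97]), np.float64(97.0))
24 120 (np.int64(60), 216) (array([133, 156,  60,  85]), np.float64(91.0))
24 150 (np.int64(72), 216) (array([133, 185,  87,  72]), np.float64(91.0))
24 180 (np.int64(60), 216) (array([133, 215, 115,  60]), np.float64(91.0))
28 0 (np.int64(8)
[... 305 characters left out ...]
121, 158,  59,  81]), np.float64(90.0))
28 150 (np.int64(67), 216) (array([121, 188,  88,  67]), np.float64(90.0))
28 180 (np.int64(53), 216) (array([121, 218, 118,  53]), np.float64(90.0))
32 0 (np.int64(6), 116) (array([ 9, 42,  6, 56]), np.float64(50.0))
32 30 (np.int64(15), 124) (array([17, 72, 15, 47]), np.float64(69.0))
32 60 (np.int64(24), 132) (array([ 25, 102,  24,  38]), np.float64(43.0))
32 90 (np.int64(34), 148) (array([ 41, 132,  34,  35]), np.float64(35.0))
32 120 (np.int64(62), 216) (array([109, 162,  62,  77]), np.float64(89.0))
32 150 (np.int64(61), 216) (array([109, 192,  92,  61]), np.float64(89.0))
32 180 (np.int64(45), 216) (array([109, 222, 122,  45]), np.float64(89.0))
```

```bash
python3 - <<'E'
from plan import *
W=[(14,21.5,0),(-10,36,0),(-11,48,8),(-11,66,13),(-8,80,19),(10,92,24),(34,108,28),(60,122,29),(92,148,31),(94,200,31),(60,240,15),(38,270,0)]
for p,q in zip(W,W[1:]):
    for k in (0.33,.66,1): 
        c=np.array(p)*(1-k)+np.array(q)*k; print(c.round(1),*clear(*c))
s=r.sense();P0=s['tool_pos'];A=R.from_euler('xyz',s['tcp_rot'],degrees=True);x0=wt(P0)[0]
for y,z,th in W:
    B=R.from_euler('z',YAW,degrees=True)*R.from_euler('x',th,degrees=True)*R.from_euler('z',-YAW,degrees=True)*A
    print((y,z,th),(A.inv()*B).as_rotvec(degrees=True).round(1),A.inv().apply(tw(x0,y,z)-P0).round(1))
E
```

```text
[ 6.1 26.3  0. ] [20 26 30 30] 20.0
[-1.8 31.1  0. ] [25 18 25 25] 25.0
[-10.  36.   0.] [30 10 20 21] 30.0
[-10.3  40.    2.6] [25  9 21 13] 33.0
[-10.7  43.9   5.3] [20  9 22  9] 37.0
[-11  48   8] [16  9 22  9] 40.0
[-11.   53.9   9.6] [16  9 19  9] 44.0
[-11.   59.9  11.3] [17 10 16  9] 43.0
[-11  66  13] [17 11 13 10] 42.0
[-10.   70.6  15. ] [16 13 12 10] 41.0
[-9.  75.2 17. ] [14 15 11 10] 41.0
[-8 80 19] [12 18 10 10] 41.0
[-2.1 84.  20.6] [11 25 12  7] 46.0
[ 3.9 87.9 22.3] [10 33 13 12] 51.0
[10 92 24] [ 9 41 15 16] 56.0
[17.9 97.3 25.3] [10 50 17 20] 63.0
[ 25.8 102.6  26.6] [11 60 18 23] 71.0
[ 34 108  28] [13 70 21 26] 63.0
[ 42.6 112.6  28.3] [16 79 21 26] 54.0
[ 51.2 117.2  28.7] [20 88 22 27] 46.0
[ 60 122  29] [24 97 23 27] 38.0
[ 70.6 130.6  29.7] [ 31 109  23  30] 33.0
[ 81.1 139.2  30.3] [ 37 120  25  32] 32.0
[ 92 148  31] [ 44 132  33  34] 34.0
[ 92.7 165.2  31. ] [ 61 133  33  49] 48.0
[ 93.3 182.3  31. ] [ 78 134  34  63] 63.0
[ 94 200  31] [ 96 134  34  78] 79.0
[ 82.8 213.2  25.7] [125 120  25  97] 97.0
[ 71.6 226.4  20.4] [154 114  41 114] 114.0
[ 60 240  15] [185 117  72 130] 130.0
[ 52.7 249.9  10. ] [211 129  98 139] 140.0
[ 45.5 259.8   5.1] [237 147 124 146] 151.0
[ 38 270   0] [264 168 151 151] 161.0
(14, 21.5, 0) [0. 0. 0.] [-0.2  0.  -0.3]
(-10, 36, 0) [0. 0. 0.] [-24.2  -0.  -14.9]
(-11, 48, 8) [-0.  8.  0.] [-25.2  -0.  -26.9]
(-11, 66, 13) [-0. 13.  0.] [-25.2   0.  -44.9]
(-8, 80, 19) [-0. 19.  0.] [-22.2   0.  -58.9]
(10, 92, 24) [-0. 24.  0.] [ -4.2   0.  -70.8]
(34, 108, 28) [-0. 28.  0.] [ 19.8   0.  -86.8]
(60, 122, 29) [-0. 29.  0.] [  45.8    0.  -100.8]
(92, 148, 31) [-0. 31.  0.] [ 7.780e+01  1.000e-01 -1.268e+02]
(94, 200, 31) [-0. 31.  0.] [ 7.980e+01  1.000e-01 -1.788e+02]
(60, 240, 15) [-0. 15.  0.] [ 4.580e+01  1.000e-01 -2.188e+02]
(38, 270, 0) [0. 0. 0.] [ 2.390e+01  1.000e-01 -2.488e+02]
```

Converted, -24 mm is -0.048, -18 mm is -0.036.

Request:
move_tool(segments=[0,0,0,-0.012,0,-0.008,35,0,0,0,-0.024,0,-0.016,35,0,0,0,-0.036,0,-0.024,35,0,0,0,-0.048,0,-0.03,35,0,0,0,-0.048,0,-0.03,35])

```text
time: 10.28
tool_pos: [547.0, 3.4, 36.5]
tcp_rot: [180.0, 0.0, 92.3]
ft_force: [0.3, -0.1, -4.1]
finger_gap: 42.0
grip_force: 101.8
```

```bash
python3 - <<'E'
from h import *
w=snap('wrist','w4.png'); delta(tw(47,-10,36))
cv2.imwrite('pics/c4.png',w['pixels'])
E
```

```text
from [546.7   3.8  36.2] [180.   -0.   92.3] tote [ 46.9 -10.1  36.2] t 10.325 F [ 0.2  0.3 -4.3]
rv [0. 0. 0.] d [0.1 0.1 0.2]
```

View pics/c4.png

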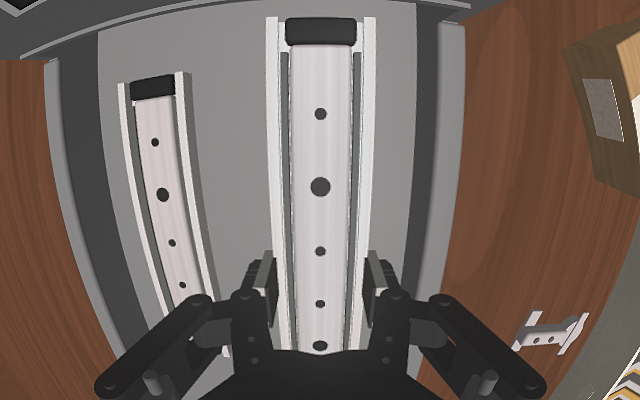

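The runner's +y end is now in sight, with its end edge at about (321,17). I'll locate it.

```bash
python3 - <<'E'
from h import *
w=load('w4.png')
for p in [(272,17),(321,18),(370,17)]: print(wt(wplane(w,*p,49)).round(1))
print('bin edge',wt(wplane(w,320,4,70)).round(1))
E
```

```text
[ 27.2 108.1  49. ]
[ 47.5 107.   49. ]
[ 67.9 108.2  49. ]
bin edge [ 47.1 106.7  70. ]
```

The rows are not in the units I measure in: shifts go in shares of 500 mm and turns go in shares of 90 degrees. I convert before sending: -30 mm is -0.06, -21 mm is -0.042, 13 degrees is 0.1444.

Request:
move_tool(segments=[0,0,0,-0.012,0,0,35,0,0.0444,0,-0.012,0,-0.012,35,0,0.0889,0,-0.012,0,-0.024,35,0,0.1167,0,-0.012,0,-0.042,35,0,0.1444,0,-0.012,0,-0.06,35,0,0.1444,0,-0.012,0,-0.06,35])

```text
time: 11.08
tool_pos: [547.4, -3.0, 66.4]
tcp_rot: [179.9, -13.0, 92.3]
ft_force: [-0.4, 1.1, -3.1]
finger_gap: 42.1
grip_force: 101.9
```

```bash
python3 - <<'E'
from h import *
s=r.sense();print(wt(s['tool_pos']),s['wrist_torque'])
E
```

```text
[ 47.24384061 -16.87641364  66.43872746] [-0.14560939  0.01160863  0.01053436]
```

```bash
python3 - <<'E'
from h import *
a=load('w4.png')['pixels'];w=snap('wrist','w5.png')['pixels']
g0=cv2.cvtColor(a,6);g1=cv2.cvtColor(w,6)
t=g0[5:60,255:385]
m=cv2.matchTemplate(g1[:110,225:415],t,5);print(cv2.minMaxLoc(m),'expect loc (30,5)')
for i in range(3): print(r.sense()['wrist_torque'].round(3),r.sense()['ft_force'].round(2))
E
```

```text
(-0.26422473788261414, 0.8998144268989563, (15, 46), (30, 5)) expect loc (30,5)
[-0.157 -0.024  0.002] [ 0.23  1.47 -3.91]
[-0.157 -0.024  0.002] [ 0.23  1.47 -3.91]
[-0.157 -0.024  0.002] [ 0.23  1.47 -3.91]
```

No slip in the grip. Next I'll work out the following rows in the tilted tool axes.

```bash
cat >> plan.py <<'E'
def rows(W,x=None):
    s=r.sense();P0=s['tool_pos'];A=R.from_euler('xyz',s['tcp_rot'],degrees=True);x0=wt(P0)[0] if x is None else x
    Z=R.from_euler('z',YAW,degrees=True)
    for y,z,th in W:
        B=Z*R.from_euler('x',th,degrees=True)*R.from_euler('xyz',[180,0,90],degrees=True)
        print((y,z,th),(A.inv()*B).as_rotvec(degrees=True).round(1),A.inv().apply(tw(x0,y,z)-P0).round(1),*clear(y,z,th,-186,120))
E
python3 -c "
from plan import *
rows([(-15,73,16),(-14,80,19),(-5,86,21.5),(5,92,24),(17,100,26),(29,108,28),(42,115,28.5),(55,122,29)])"
```

```text
(-15, 73, 16) [ 0.   3.1 -0. ] [ 3.1  0.  -6.5] [16 12 10 10] 36.0
(-14, 80, 19) [ 0.   6.1 -0. ] [  5.6   0.  -13.1] [13 16  8 11] 35.0
(-5, 86, 21.5) [ 0.   8.6 -0. ] [ 15.7  -0.  -17. ] [12 27 10 11] 43.0
(5, 92, 24) [ 0.  11.1 -0. ] [ 26.8  -0.  -20.6] [10 40 13 18] 51.0
(17, 100, 26) [ 0.  13.1 -0. ] [ 40.3  -0.  -25.7] [12 54 15 24] 63.0
(29, 108, 28) [ 0.  15.1 -0. ] [ 53.8  -0.  -30.8] [15 68 18 28] 68.0
(42, 115, 28.5) [ 0.  15.6 -0. ] [ 68.   -0.  -34.7] [20 82 19 29] 55.0
(55, 122, 29) [ 0.  16.1 -0. ] [ 82.2  -0.  -38.6] [26 96 21 29] 43.0
```

Converted, 82 mm is 0.164, 68 mm is 0.136, 16 degrees is 0.1778.

Request:
move_tool(segments=[0,0.0333,0,0.006,0,-0.013,35,0,0.0667,0,0.011,0,-0.026,35,0,0.0944,0,0.031,0,-0.034,35,0,0.1222,0,0.054,0,-0.041,35,0,0.1444,0,0.08,0,-0.051,35,0,0.1667,0,0.108,0,-0.062,35,0,0.1722,0,0.136,0,-0.069,35,0,0.1778,0,0.164,0,-0.077,35])

```text
time: 12.12
tool_pos: [543.9, 70.2, 122.5]
tcp_rot: [180.0, -29.0, 92.3]
ft_force: [-0.4, 0.3, -3.5]
finger_gap: 42.1
grip_force: 101.9
```

```bash
python3 -c "
from plan import *
w=snap('wrist','w6.png')
rows([(65,130,29.5),(78,139,30),(92,148,31),(94,160,31),(94,180,31),(94,205,31),(94,230,31)])"
```

```text
(65, 130, 29.5) [0.  0.4 0.1] [ 9.5  0.  -2.1] [ 32 106  20  32] 37.0
(78, 139, 30) [0.  0.9 0.1] [25.3  0.  -3.6] [ 40 120  24  33] 33.0
(92, 148, 31) [0.  1.9 0.1] [41.9  0.1 -4.7] [ 46 136  36  34] 34.0
(94, 160, 31) [0.  1.9 0.1] [ 49.5   0.1 -14.2] [ 58 138  38  43] 43.0
(94, 180, 31) [0.  1.9 0.1] [ 59.2   0.1 -31.7] [ 78 138  38  61] 61.0
(94, 205, 31) [0.  1.9 0.1] [ 71.3   0.1 -53.6] [103 138  38  82] 83.0
(94, 230, 31) [0.  1.9 0.1] [ 83.5   0.2 -75.4] [128 142  46 103] 107.0
```

Converted, 83.5 mm is 0.167, -75.5 mm is -0.151, 2 degrees is 0.0222.

Request:
move_tool(segments=[0,0.0056,0,0.02,0,-0.004,35,0,0.0111,0,0.05,0,-0.007,35,0,0.0222,0,0.084,0,-0.01,35,0,0.0222,0,0.1,0,-0.028,35,0,0.0222,0,0.118,0,-0.064,35,0,0.0222,0,0.142,0,-0.107,35,0,0.0222,0,0.167,0,-0.151,35,0,0.0222,0,0.167,0,-0.151,35])

```text
time: 13.18
tool_pos: [544.3, 105.0, 232.1]
tcp_rot: [179.6, -30.9, 92.5]
ft_force: [-0.2, -0.3, -4.1]
finger_gap: 42.0
grip_force: 102.0
```

```bash
python3 -c "
from plan import *
rows([(75,245,20),(55,260,10),(33,275,0)],x=20)
rows([(75,245,20),(55,260,10),(33,275,0)],x=0)"
```

```text
(75, 245, 20) [  0.3 -10.9   0.1] [ -7.1 -28.4 -19.5] [175 130  63 130] 130.0
(55, 260, 10) [  0.3 -20.9   0.1] [-16.5 -28.3 -42.6] [222 142 109 148] 149.0
(33, 275, 0) [  0.3 -30.9   0.1] [-27.7 -28.2 -66.8] [269 173 156 156] 168.0
(75, 245, 20) [  0.3 -10.9   0.1] [ -7.  -48.4 -19.6] [175 130  63 130] 130.0
(55, 260, 10) [  0.3 -20.9   0.1] [-16.5 -48.3 -42.7] [222 142 109 148] 149.0
(33, 275, 0) [  0.3 -30.9   0.1] [-27.6 -48.2 -66.9] [269 173 156 156] 168.0
```

Converted, -67 mm is -0.134, -55 mm is -0.11, -31 degrees is -0.3444.

Request:
move_tool(segments=[0,-0.0556,0,-0.006,-0.016,-0.018,35,0,-0.1222,0,-0.014,-0.032,-0.038,35,0,-0.1778,0,-0.024,-0.052,-0.062,35,0,-0.2333,0,-0.032,-0.072,-0.086,35,0,-0.2889,0,-0.044,-0.088,-0.11,35,0.0033,-0.3444,0,-0.055,-0.096,-0.134,35,0.0033,-0.3444,0,-0.055,-0.096,-0.134,35,0.0033,-0.3444,0,-0.055,-0.096,-0.134,35])

```text
time: 14.18
tool_pos: [496.6, 46.0, 270.8]
tcp_rot: [-179.6, -0.1, 92.4]
ft_force: [-0.1, 0.4, -3.2]
finger_gap: 42.0
grip_force: 102.1
```

```bash
python3 - <<'E'
from h import *
s=snap('side','s7.png');t=snap('top','t7.png');delta(tw(0,33,275),[180,0,92.3])
b=cv2.resize(s['pixels'][60:310,240:440],None,fx=2,fy=2,interpolation=2)
a=cv2.resize(t['pixels'][120:290,200:400],None,fx=2,fy=2,interpolation=2);a=cv2.copyMakeBorder(a,0,b.shape[0]-a.shape[0],0,0,0)
cv2.imwrite('pics/c7.png',np.hstack([b,a]))
E
```

```text
from [496.6  45.6 270.8] [-1.796e+02 -1.000e-01  9.240e+01] tote [ -1.5  33.7 270.8] t 14.275 F [ 0.2  0.1 -4.4]
rv [-0.37 -0.09  0.07] d [-0.7  1.5 -4.2]
```

View pics/c7.png

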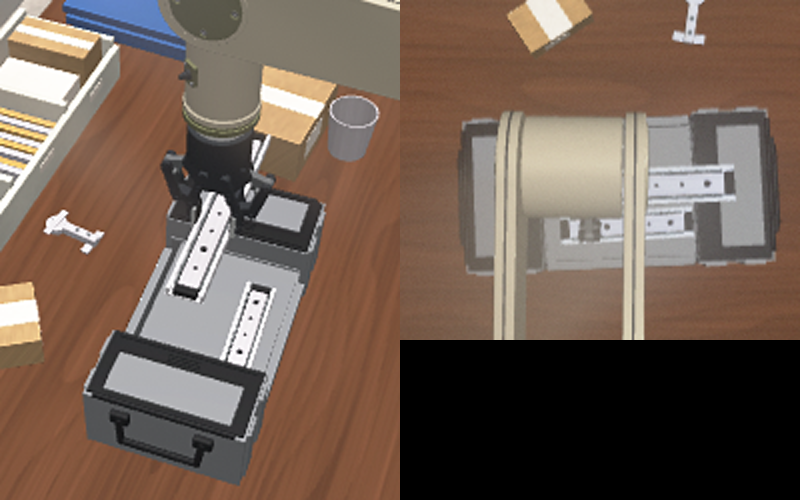

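Both covers are shut, the short runner is in place, and the long runner is in the air above the tote. I'll check its level at both ends: +y end at side (332,206), −y end at top (367,210).

```bash
python3 - <<'E'
from h import *
s=load('s7.png');t=load('t7.png')
for off in (30,33,36):
  for z in (278,284,290):
    print(off,z,'side +y end',np.round(proj(s,tw(-1.5,33.7-off+150,z)),1),'top -y end',np.round(proj(t,tw(-1.5,33.7-off-150,z)),1))
E
```

```text
30 278 side +y end [330.9 208.2] top -y end [366.2 211. ]
30 284 side +y end [331.  206.6] top -y end [366.4 210.9]
30 290 side +y end [331.1 205. ] top -y end [366.6 210.7]
33 278 side +y end [331.4 207.3] top -y end [367.4 210.9]
33 284 side +y end [331.4 205.7] top -y end [367.6 210.8]
33 290 side +y end [331.5 204. ] top -y end [367.8 210.7]
36 278 side +y end [331.8 206.4] top -y end [368.6 210.9]
36 284 side +y end [331.8 204.7] top -y end [368.8 210.8]
36 290 side +y end [331.9 203.1] top -y end [369.1 210.6]
```

Request:
move_tool(segments=[0,0,0,0,0,0,35,0,0,0,0,0,0,35])

```text
time: 14.52
tool_pos: [496.8, 45.5, 271.5]
tcp_rot: [-179.7, -0.0, 92.4]
ft_force: [0.2, 1.3, -3.6]
finger_gap: 42.4
grip_force: 102.1
```

```bash
python3 -c "
from bench import r
print(r.hand_in())"
```

```text
the job is handed in; nothing more can be done
None
```

I handed the job in at about 14.5 s: both covers look shut, and the long runner came out diagonally with no sign of contact and is held level about 270 mm up over the middle of the tote, with the short runner still in place.

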